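# Spring the hidden catch of the stall's cash drawer

### The job

The cash drawer in the crystal stall's wooden display riser is shut by a concealed catch: a plate of the same wood, let in almost flush somewhere along the riser's flat top panel. With the fingertips feel gently along the panel for the plate that gives, press it fully in so that the drawer comes ajar, then take the hand away. Do not touch the drawer itself, and leave the specimens standing where they are.

Things in the scene. Friction and masses are not known exactly. Their poses are not given: they have to be found in the camera images.
- riser: Fixed dark wooden display riser, 190 (x) by 460 (y) by 86 mm high, on a black plinth 2 to 30 mm high. Origin: centre of the wooden underside; x points from its front (drawer, towards the robot) to its back, y along it. Its top: a 125 mm end block at each end, a 30 mm rim at front and back; between them the exposed flat panel of lighter wood, 130 (x) by 210 (y) mm, 6 mm lower (80 mm above the origin).
- panel_mid (a point): Middle of the exposed flat panel, at the level of its surface; axes as the riser's. The catch plate lies on the panel's lengthwise centre line (x = 0 here), its centre anywhere from y = -60 to +60 mm; its place is not reported and must be felt or seen.
- catch (a joint): How far the catch plate has been pushed down, in m: 0 as it starts, 0.006 fully in. The plate is rectangular, 60 (x) by 56 (y) mm, of the panel's wood, in an opening of 64 by 60 mm with square sides; its face starts 2 mm below the panel's surface and ends 8 mm below it. It gives to about 3 N when pushed slowly anywhere on its face (a little more when pushed faster) and stays in when let go. The panel around it is rigid.
- drawer: The cash drawer: a wooden front (204 mm wide, 48 mm high, 12 mm thick) with its tray behind it, in the middle of the riser's front. Its outer face lies 94 mm before its origin, which coincides with the riser's origin when shut. The catch drives it out towards -x of the riser, 4 mm for each mm of plate travel, 24 mm when the catch is fully in. Not to be touched.
- cluster: Loose amethyst cluster, 50 by 46 mm, about 30 mm high, standing on the riser's +y end block. Origin: centre of its underside. Bystander.
- tower: Loose quartz point, 48 mm across, 120 mm high, standing on the table behind the riser. Origin: centre of its underside. Bystander.
- pyramid: Loose white selenite pyramid, 70 by 70 mm, 66 mm high, standing on the table beyond the -y end of the riser. Origin: centre of its underside. Bystander.

How it is judged:
By the outcome, as a careful person would: the job done as asked, in the order asked, and still so for the second after the job is handed in, with the robot touching nothing.
It also fails if it takes over 48 s, if anything falls off the work surface, if the arm or the gripper's body presses on something with over 40 N, if the wrist force passes 120 N, or if a joint passes its speed limit or range.

### The arm

A 6-joint arm with a two-finger parallel gripper is mounted at the origin on the work surface. World frame = base frame: x ahead of the robot, y to its left, z up, the work surface at z = 0. Lengths are in mm, angles in rad, forces in N, time in s.
With the tool pointing down it reaches from about 300 to 775 mm from the base axis. Payload 14.6 kg.
Tool frame: the origin (TCP) lies at the very end of the fingers, on their centre line; the grasp point (between the pads) lies 19 mm behind it; z points along the fingers, y is the line along which they close (so a half turn about z gives the same grasp; the last joint's range is limited). The gripper opens to 94 mm and grips with 3 to 60 N. Pads are 16 mm wide; open, the fingers measure 119 mm over their backs; the gripper's body (75 mm by 177 mm) begins 78 mm behind the grasp point.
Start: joints at [-1.23, 0.3, 1.521, -0, 1.321, -0.067], TCP at [218.117, -504.89, 205.446] pointing down, gripper open.
Joint ranges: [-3.03, 3.03], [-0.79, 2.21], [0.23, 2.52], [-1.04, 4.18], [0, 3.07], [-2.55, 2.55]. Speed limits (rad/s): [2.22, 2.22, 2.57, 3.14, 3.14, 3.14].

### API

Orientations are given as [roll, pitch, yaw] about the fixed x, y, z axes, in that order (R = Rz(yaw) Ry(pitch) Rx(roll)).
In Python, from cell import manip, camera, get_calibration gives the robot as it stands. The module is installed in compiled form; this text tells all that it offers.
- The arm moves only by the tool jog_arm, never from a script. Its argument "plan" is one flat list of numbers, 6 for each row, row after row: the shift along the world's x, y, z in m, then the turn, a rotation vector about the world's x, y, z in degrees. A call has 1 to 20 rows; each row is the pose to reach, as a shift and turn from the pose commanded when the call began; what a row does not reach only later rows make up. A row lasts 1/10 s, in which the tool goes at most 50 mm and 8.59 degrees, less where a joint would pass 70% of its speed; a pose out of reach is approached as far as the arm can. A call with a gripper value outside its range is refused whole. "claw" is the finger opening in m, from 0 to 0.094, set as the call begins (left out, the last holds). The fingers move at their own pace and stop on an object; "force" is the grip in N (left out, the last holds). Time passes only in rows, so rows that repeat a pose let the fingers close. It gives the time, the measured TCP pose, the force, the opening and the grip force at its end, in the units of the state.
- manip.read_state(): the state, without advancing time (a new reading comes with each control period).
- camera(name): name is "scene" or "top" or "wrist"; returns (picture, depth): 400x640x3 uint8, red, green, blue; 400x640 float32, mm along the optical axis (not along the pixel's ray), 0 where there is no reading.
- get_calibration(name): a dict with "fx", "fy", "cx", "cy" (pixels), "origin" and "attitude" of the camera in the world. Camera axes: x right, y down, z forward; pixel columns grow to the right and rows downward; lengths in mm; the calibration is good to about 2 mm. A picture is of the moment at which its call begins: read the wrist's pose just before it. get_calibration takes no time and is no camera call; for the wrist camera it gives the pose at the moment of the call.
- manip.sign_off(): hands the job in; it is judged then, once.
The state is a dict: "clock": time; "joints": joint angles; "qd": joint speeds; "effort": joint torques, N m; "eef_pos": TCP position; "eef_rot": TCP orientation; "wrist_force": force on the tool from outside, world axes, zero at the start; "moment": the same for the moment, N m; "finger_gap": finger opening in mm; "finger_force": force on a finger pad.
Only numpy, scipy, OpenCV 4.12 (cv2) and the standard library are available. Lean on these libraries where they do the work, as an engineer would, in place of code of your own. Each camera call takes 0.05 s, during which the arm holds its last target. There are 200 camera calls.

## Working session

There is one attempt and no reset: what is moved stays moved. The work goes in short steps, Python scripts to look and compute and a tool call to move; the robot and the scene stay as the last step left them, time stands still between calls to the robot, and variables do not carry over. Pictures are saved under pics/ and viewed, at most 10 in all, crops included, and the job is handed in when it is done.

Besides the shell and the picture viewer there is one more tool, called by a JSON object that holds its "name" and its "arguments". jog_arm: Moves the arm, as the interface text tells. Its arguments: {"type":"object","properties":{"plan":{"type":"array"},"claw":{"type":"number"},"force":{"type":"number"}},"required":["plan"]}

```bash
mkdir -p pics; cat > h.py <<'E'
import numpy as np,cv2
from cell import manip,camera,get_calibration
def snap(n,f):
    c=get_calibration(n);p,d=camera(n);cv2.imwrite('pics/'+f+'.png',p[:,:,::-1]);np.savez('pics/'+f,p=p,d=d);return p,d,c
E
python3 - <<'E'
from h import *
for n in('top','scene'):
    p,d,c=snap(n,n+'0');print(c)
print(manip.read_state())
E
```

```text
{'fx': 401.3203062277483, 'fy': 401.3203062277483, 'cx': 312.85701863739666, 'cy': 198.57817780871386, 'origin': array([ 492.06871734, -116.98716908, 1310.19670958]), 'attitude': array([-3.02499889,  0.01916755, -1.5956329 ])}
{'fx': 408.79270954853604, 'fy': 408.79270954853604, 'cx': 317.0863003815658, 'cy': 199.99400836016696, 'origin': array([1030.12694656, -622.46169936, 1023.64539721]), 'attitude': array([-2.53062041e+00,  1.89133375e-03,  6.61336657e-01])}
{'clock': 0.1, 'joints': array([-1.22959788e+00,  3.00391549e-01,  1.52150550e+00,  2.18024737e-06,
        1.32069743e+00, -6.65828835e-02]), 'qd': array([-1.34602511e-03, -2.85353774e-03,  8.11658378e-06,  4.64951292e-05,
        1.57308047e-03,  1.01834092e-03]), 'effort': array([ 3.93862929e-04, -5.32645583e+01, -3.53285551e+01,  7.09389593e-02,
        2.34849192e-02, -7.06622336e-05]), 'eef_pos': array([ 218.04501298, -504.68220325,  204.96193963]), 'eef_rot': array([-3.14059319e+00, -6.87621734e-05,  4.07780753e-01]), 'wrist_force': array([-0.38790222,  1.40439726,  0.31104013]), 'moment': array([0.00228343, 0.02594922, 0.06650959]), 'finger_force': 0.0, 'finger_gap': 94.17178557471387}
```

View pics/top0.png

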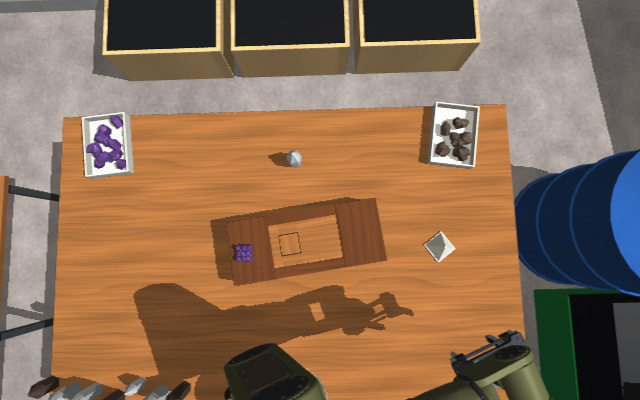

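View pics/scene0.png

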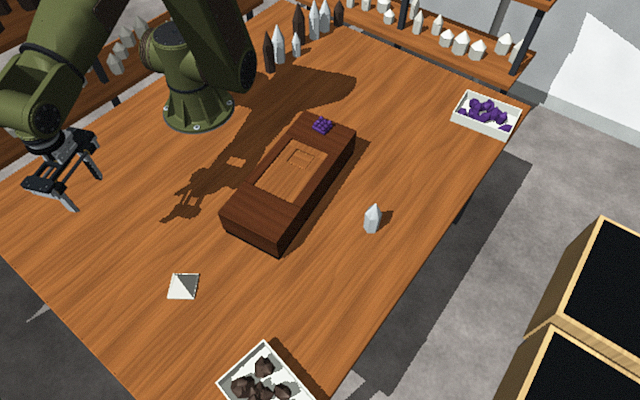

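Top view: the riser's light panel spans about (268–343, 215–268), with a faint square outline at about (290,244). The cluster is at (243,253), the tower at (294,158) and the pyramid at (440,246). The scene view shows the same square at about (303,157).

```bash
cat >> h.py <<'E'
from scipy.spatial.transform import Rotation as R
def ray(c,u,v):
    return R.from_euler('xyz',c['attitude']).as_matrix()@np.array([(u-c['cx'])/c['fx'],(v-c['cy'])/c['fy'],1.])
def onz(c,u,v,z):
    r=ray(c,u,v);return c['origin']+r*(z-c['origin'][2])/r[2]
def pt(c,d,u,v): return c['origin']+ray(c,u,v)*d[v,u]
E
python3 - <<'E'
from h import *
for n,pts in (('top',[(290,244),(320,235),(310,250),(360,230),(255,230),(320,320-20),(243,253),(294,158),(440,246)]),('scene',[(303,157),(290,180),(260,220),(330,140)])):
    f=np.load(f'pics/{n}0.npz');c=get_calibration(n)
    for u,v in pts: print(n,u,v,f['p'][v,u],pt(c,f['d'],u,v).round(1))
f=np.load('pics/top0.npz');im=f['p'][190:295,200:400,::-1]
cv2.imwrite('pics/crop.png',cv2.resize(im,None,fx=4,fy=4,interpolation=cv2.INTER_CUBIC))
E
```

```text
top 290 244 [183 118  67] [499.1 -25.1  96.1]
top 320 235 [183 118  66] [ 523.7 -116.    98.8]
top 310 250 [182 118  65] [479.7 -84.9 100.6]
top 360 230 [130  77  45] [ 535.5 -236.2  103. ]
top 255 230 [130  77  44] [543.4  78.6 106. ]
top 320 300 [107  70  39] [ 320.3 -110.4    5. ]
top 243 253 [143 103 180] [476.1 110.7 128.7]
top 294 158 [170 172 171] [762.1 -42.3  97.8]
top 440 246 [121 118 110] [ 481.6 -486.    53.1]
scene 303 157 [173 111  58] [500.8 -13.7  97.4]
scene 290 180 [157  98  52] [ 527.5 -105.5  100.1]
scene 260 220 [102  57  35] [ 551.9 -258.4  101.4]
scene 330 140 [102  58  38] [526.8  85.8 104.1]
```

View pics/crop.png

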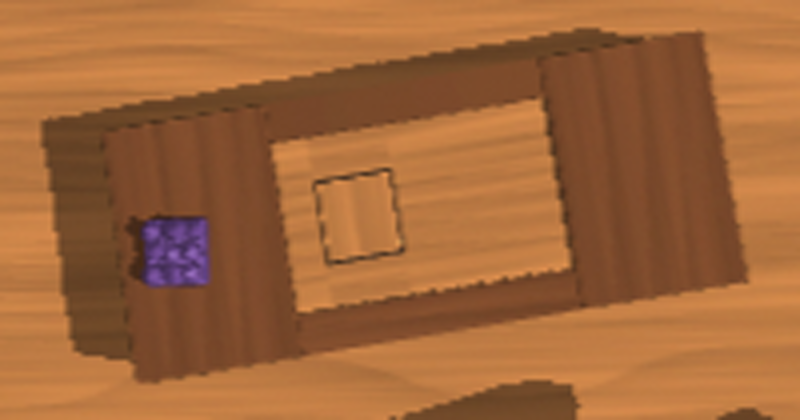

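The crop shows an outlined square with corners at about (315,182), (392,170), (404,250) and (328,264). The panel corners are at about (272,142), (545,98), (573,268) and (297,312).

```bash
python3 - <<'E'
from h import *
c=get_calibration('top');f=lambda u,v,z:onz(c,u/4+200-.4,v/4+190-.4,z)[:2]
z=99
P=np.array([f(*a,z) for a in[(272,142),(545,98),(573,268),(297,312)]])
B=np.array([f(*a,z+6) for a in[(105,130),(703,32),(747,281),(137,381)]])
Q=np.array([f(*a,z) for a in[(315,182),(392,170),(404,250),(328,264)]])
for n,A in(('P',P),('B',B),('Q',Q)):
    print(n,A.mean(0).round(1),[np.linalg.norm(A[i]-A[i-1]).round(1) for i in range(4)])
e=(B[0]-B[1]+B[3]-B[2]);yaw=np.arctan2(-e[0],e[1]);print('yaw deg',np.degrees(yaw))
e=(P[0]-P[1]+P[3]-P[2]);print('yaw panel',np.degrees(np.arctan2(-e[0],e[1])))
w=np.array([[np.cos(yaw),np.sin(yaw)],[-np.sin(yaw),np.cos(yaw)]])
print('plate in riser from block centre', w@(Q.mean(0)-B.mean(0)),'from panel', w@(Q.mean(0)-P.mean(0)))
F=np.load('pics/scene0.npz');cs=get_calibration('scene');T=np.load('pics/top0.npz')
print('depth z median', np.median([pt(c,T['d'],u,v)[2] for u in range(305,330) for v in range(230,250)]),np.median([pt(c,T['d'],u,v)[2] for u in range(282,297) for v in range(238,251)]))
E
```

```text
P [507.7 -70.6] [np.float64(128.4), np.float64(208.9), np.float64(128.7), np.float64(208.5)]
B [507.4 -71.7] [np.float64(188.0), np.float64(456.9), np.float64(188.0), np.float64(457.6)]
Q [500.  -23.9] [np.float64(62.0), np.float64(58.7), np.float64(60.4), np.float64(57.8)]
yaw deg 7.8215104227751935
yaw panel 7.621260697314986
plate in riser from block centre [-0.77268334 48.34954832] from panel [-1.2986578  47.32266723]
depth z median 98.42631996644263 96.45100615893057
```

The sizes match: panel 209×129, plate opening about 60×60, on the centre line. The plate is at about (500, -24), the panel surface at z≈98.5, and the yaw is 7.8°. Next I move above the plate with the fingers closed.

{"name": "jog_arm", "arguments": {"plan": [0.02,0.035,0,0,0,-1,0.043,0.074,0,0,0,-2,0.066,0.113,0,0,0,-3,0.09,0.153,0,0,0,-4,0.113,0.193,0,0,0,-5,0.136,0.232,0,0,0,-7,0.16,0.272,0,0,0,-9,0.183,0.312,0,0,0,-11,0.206,0.352,0,0,0,-13,0.23,0.392,0,0,0,-15,0.253,0.432,0,0,0,-15.6,0.27,0.461,0,0,0,-15.6,0.282,0.481,0,0,0,-15.6,0.282,0.481,-0.02,0,0,-15.6,0.282,0.481,-0.05,0,0,-15.6,0.282,0.481,-0.07,0,0,-15.6,0.282,0.481,-0.07,0,0,-15.6,0.282,0.481,-0.07,0,0,-15.6], "claw": 0, "force": 10}}

```text
clock: 1.9
eef_pos: [500.3, -23.9, 136.0]
eef_rot: [-3.142, 0.0, 0.136]
wrist_force: [-0.4, 0.8, 0.5]
finger_gap: 0.6
finger_force: 0.0
```

```bash
python3 - <<'E'
from h import *
p,d,c=snap('wrist','w1');print(c['origin'],c['attitude']);snap('scene','s1')
a=cv2.imread('pics/s1.png')[90:240,200:400];b=cv2.imread('pics/w1.png')
cv2.imwrite('pics/v1.png',np.hstack([cv2.resize(b,(400,250)),cv2.resize(a,(333,250))]))
E
```

```text
[576.4438047  -12.84421093 315.30594043] [ 2.87388037e+00  5.91894532e-04 -1.43415466e+00]
```

View pics/v1.png

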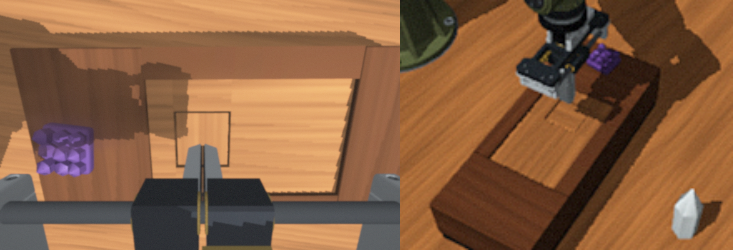

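Wrist view (left): the plate outline runs from (176,112) to (230,167) in the scaled image, with the fingertips over it. The cluster stands well to the left. I'll cross-check the centre, then descend.

```bash
python3 - <<'E'
from h import *
c=get_calibration('wrist')
for u,v in((203,139.5),(176,112),(230,112),(230,167)): print(onz(c,u*1.6,v*1.6,98))
E
```

```text
[500.50350708 -24.01494036  98.        ]
[526.80029711   8.14700999  98.        ]
[534.49718862 -47.84007124  98.        ]
[472.24909346 -58.57113705  98.        ]
```

{"name": "jog_arm", "arguments": {"plan": [0,0,-0.01,0,0,0,0,0,-0.02,0,0,0,0,0,-0.027,0,0,0,0,0,-0.03,0,0,0,0,0,-0.032,0,0,0,0,0,-0.034,0,0,0,0,0,-0.034,0,0,0]}}

```text
clock: 2.7
eef_pos: [500.1, -23.9, 101.4]
eef_rot: [-3.142, 0.0, 0.135]
wrist_force: [-0.5, 0.8, 0.2]
finger_gap: 0.4
finger_force: 0.0
```

Centre confirmed. Now I feel down slowly, 1 mm per row.

{"name": "jog_arm", "arguments": {"plan": [0,0,-0.001,0,0,0,0,0,-0.002,0,0,0,0,0,-0.003,0,0,0,0,0,-0.004,0,0,0,0,0,-0.005,0,0,0,0,0,-0.006,0,0,0,0,0,-0.007,0,0,0,0,0,-0.007,0,0,0]}}

```text
clock: 3.5
eef_pos: [500.1, -23.9, 94.4]
eef_rot: [-3.142, 0.0, 0.136]
wrist_force: [0.5, 0.8, -0.7]
finger_gap: 0.8
finger_force: 0.0
```

{"name": "jog_arm", "arguments": {"plan": [0,0,-0.0005,0,0,0,0,0,-0.001,0,0,0,0,0,-0.0015,0,0,0,0,0,-0.002,0,0,0]}}

```text
clock: 3.9
eef_pos: [500.1, -23.9, 92.5]
eef_rot: [3.142, -0.0, 0.135]
wrist_force: [0.5, -0.3, 2.4]
finger_gap: 0.1
finger_force: 1.1
```

```bash
python3 - <<'E'
from h import *
print(manip.read_state()['wrist_force'])
E
```

```text
[ 0.47784376 -0.31227065  2.3529265 ]
```

{"name": "jog_arm", "arguments": {"plan": [0,0,-0.0005,0,0,0,0,0,-0.001,0,0,0,0,0,-0.0015,0,0,0,0,0,-0.002,0,0,0,0,0,-0.0025,0,0,0,0,0,-0.003,0,0,0]}}

```text
clock: 4.5
eef_pos: [500.3, -23.9, 90.1]
eef_rot: [3.141, -0.0, 0.136]
wrist_force: [-5.0, 0.7, 15.3]
finger_gap: 0.1
finger_force: 7.7
```

Firm resistance at z = 90.1, which is where fully in is expected. I'll check the drawer.

```bash
python3 - <<'E'
from h import *
snap('top','t2')
a=cv2.imread('pics/top0.png')[190:310,200:400];b=cv2.imread('pics/t2.png')[190:310,200:400]
cv2.imwrite('pics/v2.png',cv2.resize(np.hstack([a,b]),None,fx=2,fy=2))
print(manip.read_state()['wrist_force'])
E
```

```text
[-3.69965072  0.16699586 11.39425039]
```

View pics/v2.png

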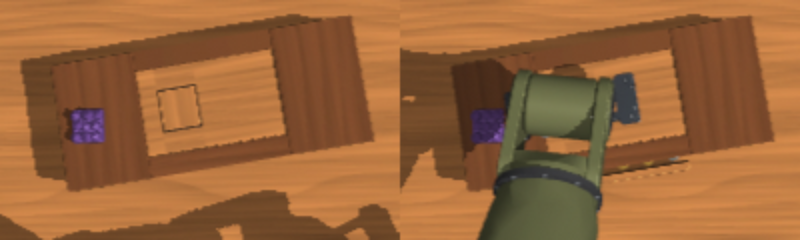

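The right half shows a dark gap and drawer edge at the front, about (605–690, 160–178), so the drawer is coming out. I'll press slightly more to be sure it is fully in, then lift straight up.

{"name": "jog_arm", "arguments": {"plan": [0,0,-0.0005,0,0,0,0,0,-0.0008,0,0,0,0,0,-0.0008,0,0,0]}}

```text
clock: 4.85
eef_pos: [500.3, -23.9, 90.0]
eef_rot: [3.141, -0.001, 0.136]
wrist_force: [-7.9, 0.6, 20.2]
finger_gap: 0.4
finger_force: 9.9
```

Rigid stop. Lifting away.

{"name": "jog_arm", "arguments": {"plan": [0,0,0.002,0,0,0,0,0,0.006,0,0,0,0,0,0.015,0,0,0,0,0,0.03,0,0,0,0,0,0.06,0,0,0,0,0,0.1,0,0,0,-0.02,-0.035,0.12,0,0,0,-0.04,-0.07,0.12,0,0,0,-0.06,-0.11,0.12,0,0,0,-0.085,-0.15,0.12,0,0,0,-0.11,-0.19,0.12,0,0,0,-0.13,-0.23,0.12,0,0,0,-0.155,-0.27,0.12,0,0,0,-0.18,-0.31,0.12,0,0,0,-0.2,-0.35,0.12,0,0,0,-0.225,-0.385,0.12,0,0,0,-0.245,-0.42,0.12,0,0,0,-0.26,-0.45,0.12,0,0,0,-0.26,-0.45,0.12,0,0,0,-0.26,-0.45,0.12,0,0,0]}}

```text
clock: 6.85
eef_pos: [239.9, -473.8, 208.6]
eef_rot: [-3.141, 0.0, 0.134]
wrist_force: [0.7, -0.7, 0.3]
finger_gap: 0.4
finger_force: 0.0
```

```bash
python3 - <<'E'
from h import *
p,d,c=snap('top','t3')
f=np.load('pics/top0.npz')
a=f['p'][190:310,200:400,::-1];b=p[190:310,200:400,::-1]
cv2.imwrite('pics/v3.png',cv2.resize(np.hstack([a,b]),None,fx=2,fy=2))
y=np.radians(7.8);C=np.array([507.5,-71])
# panel vs plate heights, drawer front edge in riser frame
for n,D in(('before',f['d']),('after',d)):
    print(n,'plate-panel z',np.median([pt(c,D,u,v)[2] for u in range(284,296) for v in range(239,250)]),np.median([pt(c,D,u,v)[2] for u in range(310,330) for v in range(230,245)]))
    q=np.array([pt(c,D,u,v) for u in range(290,340) for v in range(255,290)]);r=q[:,:2]-C
    rx=r[:,0]*np.cos(y)+r[:,1]*np.sin(y);ry=-r[:,0]*np.sin(y)+r[:,1]*np.cos(y)
    m=(q[:,2]>45)&(q[:,2]<85)&(abs(ry)<95);print(m.sum(),np.percentile(rx[m],[3,50,97]) if m.any() else '')
for n,lo in(('cluster',(243,253)),('tower',(294,158)),('pyr',(440,246))): print(n,pt(c,f['d'],*lo).round(1),pt(c,d,*lo).round(1))
E
```

```text
before plate-panel z 96.49438784079132 98.40722569923196
0 
after plate-panel z 90.59279522654083 98.17044581134087
235 [-118.03560594 -111.45873675 -105.99589248]
cluster [476.1 110.7 128.7] [476.1 110.7 128.6]
tower [762.1 -42.3  97.8] [760.9 -42.6 103.2]
pyr [ 481.6 -486.    53.1] [ 481.6 -485.    56.6]
```

View pics/v3.png

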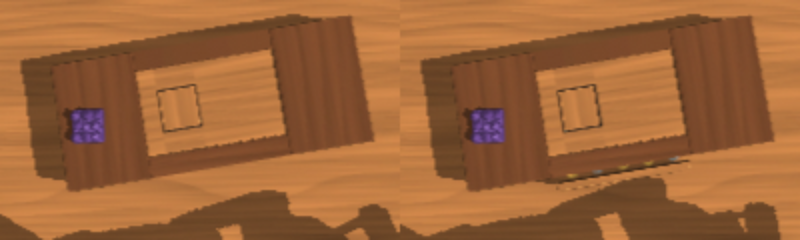

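The plate is down 5.9 mm. The drawer face is at x≈-118, which is 24 mm out, and the cluster is unchanged. In the picture the drawer stands ajar along (550–690, 160–185) on the right. Handing in.

```bash
python3 -c "
from cell import manip
print(manip.sign_off())"
```

```text
the job is handed in; nothing more can be done
None
```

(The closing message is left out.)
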